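# Fit the aperture collar and hold the densitometer's arm down to zero it

### The arm

A 7-joint arm with a two-finger parallel gripper is mounted at the origin on a cart in front of the work surface, level with it; the furniture and walls round the work are solid. World frame = base frame: x ahead of the robot, y to its left, z up, the work surface at z = 0. Lengths are in m, angles in rad, forces in N, time in s.
With the tool pointing down it reaches from about 0.4 to 0.85 m from the base axis. Payload 10.4 kg.
Tool frame: the origin (TCP) lies on the centre line of the jaws, within the pads' length; the fingertips stand 11 mm ahead of it and the grasp point (between the pads) lies 8 mm behind it; z points along the fingers, y is the line along which they close (so a half turn about z gives the same grasp; the last joint's range is limited). The gripper opens to 87 mm and grips with 3 to 60 N. Pads are 19 mm wide; open, the fingers measure 117 mm over their backs; the gripper's body (75 mm by 190 mm) begins 51 mm behind the grasp point.
Start: joints at [-0.023, 0.332, -0.065, 1.46, 0.022, 1.35, -0.088], TCP at [0.625, 0, 0.234] pointing down, gripper open.
Joint ranges: [-2.6, 2.6], [-0.5, 2.12], [-1.47, 1.34], [0.16, 2.42], [-1.27, 4.41], [0.06, 2.06], [-2.6, 2.6]. Speed limits (rad/s): [2.22, 2.22, 2.79, 2.79, 3.14, 3.14, 3.14].

### API

Orientations are given as a unit quaternion [x, y, z, w].
In Python, from bench import r gives the robot as it stands.
- The arm moves only by the shell command python3 -m pendant 'ROWS' [OPENING] [FORCE]. ROWS is JSON, a list of rows, each a list of 4 numbers: the shift along the tool's x, y, z in m, then the turn about the tool's z in rad. A call has 1 to 8 rows; each row shifts and turns the commanded pose from where the row before left it, along the tool's axes as they then stand; what a row does not reach is not made up. A row lasts 1/12 s, in which the tool goes at most 41.7 mm and 7.16 degrees, less where a joint would pass 70% of its speed; a pose out of reach is approached as far as the arm can. A call with a gripper value outside its range is refused whole. OPENING is the opening, from 0 (shut) to 1 (fully open), set as the call begins (- or left out, the last holds). The fingers move at their own pace and stop on an object; FORCE is the grip in N (left out, the last holds). Time passes only in rows, so rows that do not move let the fingers close. It gives the time, the measured TCP pose, the force, the opening and the grip force at its end, in the units of the state.
- r.read_state(): the state, without advancing time (a new reading comes with each control period).
- r.camera(name): name is "scene" or "side" or "wrist"; returns a dict with "img" (420x560x3 uint8, red, green, blue), "camera_matrix" (3x3 intrinsics, pixels), "dist_coeffs" ([k1, k2, p1, p2, k3] as OpenCV has them; the pictures are not rectified), "xyz" and "attitude" of the camera in the world. Camera axes: x right, y down, z forward; pixel columns grow to the right and rows downward; lengths in m; the calibration is good to about 2 mm. A picture is of the moment at which its call begins. There is no depth.
- r.close_job(): hands the job in; it is judged then, once.
Trained networks look in the newest picture that a camera, given by its name, has taken for a name from the list of things; names that differ only in an ending like _2 or _b are one class to them, and where a whole thing is asked for, a point or a joint stands for the part that bears it (a point fixed in the world has none). Each returns a list of dicts, best first, with "score" (0 to 1); they miss things now and then, are a little off and sometimes report something else, mostly with a low value. They report only what shows in the picture. A call takes as long as a camera call.
- r.outline_of(thing, camera): "mask" (420x560 bool, what is visible of it) and "bbox" ([centre column, centre row, width, height] in pixels, round what is visible of it).
The state is a dict: "time": time; "joint_positions": joint angles; "joint_vel": joint speeds; "joint_torque": joint torques, N m; "ee_pos": TCP position; "eef_rot": TCP orientation; "ft_force": force on the tool from outside, world axes, zero at the start; "torque": the same for the moment, N m; "width": finger opening in m; "grip_force": force on a finger pad.
Only numpy, scipy, OpenCV 4.12 (cv2) and the standard library are available. Lean on these libraries where they do the work, as an engineer would, in place of code of your own. Each camera call takes 0.05 s, during which the arm holds its last target. There are 200 camera calls.

### The job

Zero the film densitometer: take the brass aperture collar from the stand, slip it over the upright light post on the stage and seat it fully home, leaving the other collars where they are. Then take the raised arm by its handle, bring it down until the spring nose on its head, pressing on the collar, is pushed in half-way (5 mm, the red line just entering the head, the arm level), never bottoming it, and keep it there: the program finishes while still holding the arm down. Leave the things round about undisturbed.

Things in the scene. Friction and masses are not known exactly. Their poses are not given: they have to be found in the camera images.
- densitometer: film densitometer fixed on the worktop: light grey housing 325 mm long (x), 150 mm wide (y), sloping console with display at its far end. Origin on the worktop directly under the light post; +x runs from the post to the arm's hinge (away from the robot), z up. Its flat dark stage is 34 mm above the worktop and reaches 75 mm in front of the post and to either side
- post_foot (a point): point on the stage at the centre of the foot of the light post: an upright aluminium post, 21.4 mm in diameter, 16 mm tall, its top 4 mm bevelled to 17 mm. A seated collar's underside lies here
- lever_hinge (a point): centre of the arm's hinge pin (axis along the densitometer's y), 180 mm behind the post and 85 mm above the worktop
- measuring_arm (a joint): angle of the spring-loaded measuring arm, rad: 0 = raised at rest, leaning 1.2 rad up from level; grows as it is brought down; 1.2 = level, nose upright over the post; stop at 1.26. Its spring (about 3 N at the handle when low) raises it if let go. Arm 26 mm wide, 20 mm deep; round head 36 mm in diameter, centred 180 mm from the hinge
- lever_handle (a point): centre of the handle at the arm's free end, 230 mm from the hinge: black rubber roller 22 mm in diameter, its axis along the densitometer's y, flat ends 28 mm apart, to be pinched from above across these ends at any arm angle (it may turn between the fingers). About 0.30 m above the worktop when raised, 0.085 m when level
- nose (a joint): how far the spring nose is pushed into the head, m: 0 free, 0.005 half-way, 0.010 bottomed. 3 N starts it, 1 N more per mm. 26 mm in diameter, pointing down from the head. With the collar seated it touches the collar's top when the arm is 0.028 rad short of level and is half-way in when the arm is level. Its red line, 10 mm above the tip, then meets the head's lower edge
- nose_tip (a point): centre of the flat lower end of the nose, on the head's axis; moves with the nose
- collar_stand: dark flat stand 66 mm (x) by 212 mm (y), 12 mm thick, fixed on the worktop; three stub pegs 20 mm in diameter and 9 mm tall in a row along its y, 75 mm apart, each carrying a collar. Origin: centre of its underside
- collar_brass: brass-coloured knurled aperture collar, a ring 42 mm in outer diameter and 24 mm tall, bore 24 mm from below to 19.5 mm depth, then a lip with an 8 mm aperture at the top. Origin: centre of its underside, z up; 45 g. Lift it straight up off its peg
- collar_black: black collar, same size and origin; stays on its peg
- collar_blue: blue collar, same size and origin; stays on its peg
- loupe: black film loupe, 47 mm in diameter, 42 mm tall, bystander, origin at its underside
- film_can: white film can with black lid, 34 mm in diameter, 56 mm tall, bystander, origin at its underside
- film_can_grey: black film can with grey lid, 34 mm in diameter, 56 mm tall, bystander, origin at its underside
- marker: white marker with red cap lying down, 130 mm long, 22 mm high, bystander
- dust_brush: flat wooden dust brush lying down, 160 mm long, bystander

How it is judged:
On the way, in this order (a step that is already met when the one before it is completed fails the run):
1. the brass collar is seated on the light post, the arm still raised (horizontal distance between collar_brass and post_foot below 0.0025 m and z of collar_brass in the frame of post_foot below 0.0025 m and angle between collar_brass's own z axis and vertical below 0.06 rad and value of joint measuring_arm below 0.5 rad), for 0.2 s.
2. the arm is down and its nose pushed in about half-way on the collar (value of joint nose between 0.003 and 0.007 m and value of joint measuring_arm above 1.15 rad and contact force between collar_brass and densitometer above 3 N), for 0.5 s.
At the end, for the whole second after the job is handed in: The brass collar is seated on the post (within 2.5 mm sideways and in height, upright) and no longer gripped; the robot still holds the arm down, at rest, with the nose pushed in 3 to 7 mm against the collar, through the last second. The other two collars are on their pegs (moved less than 10 mm) (horizontal distance between collar_brass and post_foot below 0.0025 m and z of collar_brass in the frame of post_foot below 0.0025 m and angle between collar_brass's own z axis and vertical below 0.06 rad and value of joint nose between 0.003 and 0.007 m and value of joint measuring_arm above 1.15 rad and velocity of joint measuring_arm between -0.05 and 0.05 rad/s and contact force between any of the fingers, the arm and densitometer above 1 N and contact force between the fingers and collar_brass below 0.1 N and distance of each of collar_black, collar_blue from where it was at the start of the episode below 0.01 m); the arm keeps its last pose, push and grip.
It fails at once if the nose is bottomed (pushed in more than 9.5 mm) (value of joint nose above 0.0095 m).
It fails at once if another collar is moved more than 10 mm (distance of any of collar_black, collar_blue from where it was at the start of the episode above 0.01 m).
It fails at once if a bystander is moved more than 20 mm (distance of any of loupe, film_can, film_can_grey, marker, dust_brush from where it was at the start of the episode above 0.02 m).
It also fails if it takes over 70 s, if anything falls off the work surface, if the arm or the gripper's body presses on something with over 40 N, if the wrist force passes 120 N, or if a joint passes its speed limit or range.

## Working session

There is one attempt and no reset: what is moved stays moved. The work goes in short steps, Python scripts to look and compute and a shell command to move; the robot and the scene stay as the last step left them, time stands still between calls to the robot, and variables do not carry over. Pictures are saved under pics/ and viewed, at most 10 in all, crops included, and the job is handed in when it is done.

```bash
ls; mkdir -p pics
cat > h.py <<'E'
import numpy as np, cv2
from scipy.spatial.transform import Rotation as R
from bench import r
def rot(a):
    a=np.asarray(a,float)
    return a if a.shape==(3,3) else R.from_quat(a).as_matrix()
def ray(c,u,v):
    p=cv2.undistortPoints(np.array([[[u,v]]],float),np.array(c["camera_matrix"]),np.array(c["dist_coeffs"]))[0,0]
    d=rot(c["attitude"])@np.array([p[0],p[1],1]); return np.array(c["xyz"],float),d/np.linalg.norm(d)
def tri(rays):
    A=0;b=0
    for o,d in rays:
        P=np.eye(3)-np.outer(d,d);A=A+P;b=b+P@o
    x=np.linalg.solve(A,b); return x,[np.linalg.norm((np.eye(3)-np.outer(d,d))@(x-o)) for o,d in rays]
def onz(c,u,v,z):
    o,d=ray(c,u,v); return o+d*(z-o[2])/d[2]
def proj(c,X):
    Rm=rot(c["attitude"]).T
    return cv2.projectPoints(np.atleast_2d(X).astype(float),cv2.Rodrigues(Rm)[0],-Rm@np.array(c["xyz"],float),np.array(c["camera_matrix"]),np.array(c["dist_coeffs"]))[0][:,0]
def save(c,n): cv2.imwrite("pics/"+n,c["img"][:,:,::-1])
E
python3 - <<'E'
from h import *
np.set_printoptions(precision=4,suppress=True)
cs={}
for n in("scene","side","wrist"):
    c=cs[n]=r.camera(n); save(c,n+"0.png"); print(n,c["xyz"],rot(c["attitude"])[:,2],c["camera_matrix"][0][0])
    for t in("collar_brass","collar_black","collar_blue","lever_handle","densitometer","collar_stand","nose"):
        o=r.outline_of(t,n); print(t,[(round(x["score"],2),np.round(x["bbox"]).tolist()) for x in o[:2]])
cv2.imwrite("pics/a.png",np.hstack([cs["scene"]["img"],cs["side"]["img"]])[:,:,::-1])
print(r.read_state())
E
```

```text
pics
scene [ 1.2891 -0.4285  1.0537] [-0.6022  0.3114 -0.7351] 379.6928977579192
collar_brass []
collar_black [(0.46, [193.0, 243.0, 14.0, 17.0])]
collar_blue [(0.58, [210.0, 233.0, 18.0, 13.0]), (0.18, [310.0, 223.0, 86.0, 108.0])]
lever_handle [(0.91, [320.0, 207.0, 24.0, 75.0])]
densitometer [(0.72, [311.0, 222.0, 88.0, 106.0])]
collar_stand [(0.45, [387.0, 231.0, 14.0, 14.0])]
nose []
side [0.0133 0.7673 0.6727] [ 0.5048 -0.7588 -0.4115] 390.1380090929114
collar_brass [(0.46, [327.0, 264.0, 16.0, 15.0]), (0.16, [243.0, 255.0, 125.0, 133.0])]
collar_black [(0.68, [342.0, 241.0, 14.0, 8.0])]
collar_blue [(0.58, [338.0, 252.0, 9.0, 11.0]), (0.41, [228.0, 226.0, 34.0, 70.0])]
lever_handle [(0.61, [227.0, 226.0, 33.0, 70.0])]
densitometer [(0.87, [245.0, 257.0, 121.0, 139.0])]
collar_stand [(0.73, [332.0, 260.0, 36.0, 36.0])]
nose [(0.44, [237.0, 218.0, 14.0, 14.0])]
wrist [0.6249 0.08   0.3843] [-0.0005 -0.2901 -0.957 ] 321.42089778875845
collar_brass []
collar_black []
collar_blue [(0.74, [160.0, 352.0, 15.0, 15.0])]
lever_handle [(0.61, [256.0, 185.0, 209.0, 154.0])]
densitometer [(0.67, [243.0, 152.0, 323.0, 221.0])]
collar_stand [(0.91, [170.0, 347.0, 26.0, 35.0])]
nose [(0.75, [206.0, 141.0, 18.0, 12.0]), (0.59, [256.0, 185.0, 209.0, 156.0])]
{'time': 1.2, 'joint_positions': array([-0.0226,  0.3322, -0.0647,  1.4601,  0.0216,  1.3499, -0.0885]), 'joint_vel': array([ 0.0004,  0.0004,  0.0005, -0.0007, -0.0025,  0.002 , -0.0031]), 'joint_torque': array([  0.002 , -62.3043,   0.026 , -39.0124,  -0.0609,   0.0314,
        -0.0001]), 'ee_pos': array([ 0.625 , -0.    ,  0.2336]), 'eef_rot': array([0.7071, 0.7071, 0.    , 0.    ]), 'ft_force': array([ 0.0639, -0.0965, -0.7929]), 'torque': array([-0.0334,  0.0266,  0.0177]), 'grip_force': 0.0, 'width': 0.0871343344825089}
```

View pics/scene0.png

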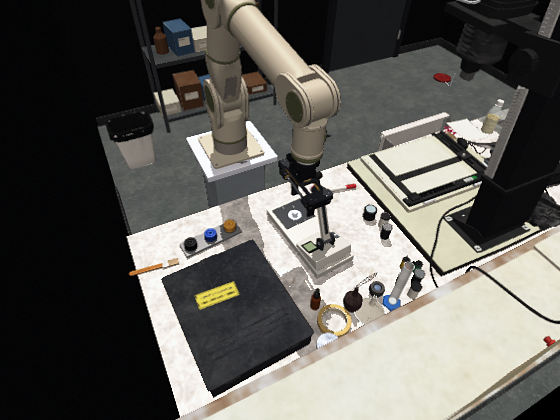

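View pics/side0.png

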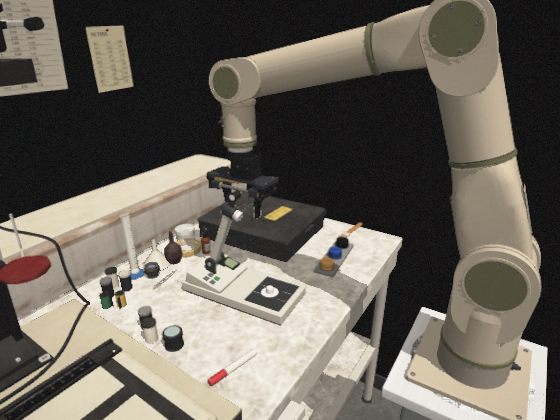

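View pics/wrist0.png

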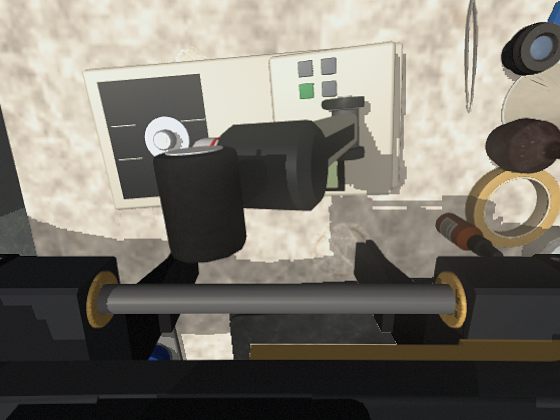

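The scene view shows the collars on the stand: black (190,244), blue (210,235), brass (230,226), with the post at (295,214). In the side view brass is at (327,264) and the post at (270,291). In the wrist view the post is at (165,138), and the raised handle at (200,205) is close beside the gripper.

Run:
```python
from h import *
np.set_printoptions(precision=4,suppress=True)
cs={n:r.camera(n) for n in("scene","side","wrist")}
S,D,W=cs["scene"],cs["side"],cs["wrist"]
for t,a,b in(("brass",(230,226),(327,264)),("blue",(210,235),(336,253)),("black",(190,244),(342,242)),("post",(295,214.5),(270,291))):
    x,e=tri([ray(S,*a),ray(D,*b)]);print(t,x,e)
print(tri([ray(S,295,214.5),ray(D,270,291),ray(W,162,139)]),onz(W,162,139,.05))
# hinge-side pts: housing corners in wrist on top of stage z .034
for p in((85,72),(118,207),(99,88),(122,199),(185,74),(205,182)): print(p,onz(W,*p,.034))
for n in cs: print(n,[ (t,[(round(x["score"],2),np.round(x["bbox"]).tolist()) for x in r.outline_of(t,n)[:2]]) for t in("lever_handle","collar_brass","loupe","film_can","marker","dust_brush")])
for n,(u,v,s) in {"scene":(260,220,70),"side":(280,255,75)}.items():
    im=cs[n]["img"][v-s:v+s,u-s:u+s]; cv2.imwrite("pics/c_"+n+".png",cv2.resize(im,(400,400),interpolation=cv2.INTER_CUBIC)[:,:,::-1])
cv2.imwrite("pics/c.png",np.hstack([cv2.imread("pics/c_scene.png"),cv2.imread("pics/c_side.png")]))
```

```text
brass [ 0.4459 -0.1787  0.0223] [np.float64(0.0013462809944792228), np.float64(0.0013462809944792817)]
blue [ 0.452  -0.2561  0.0207] [np.float64(0.001788370639820183), np.float64(0.0017883706398202862)]
black [ 0.4632 -0.3302  0.024 ] [np.float64(0.0006270683610372701), np.float64(0.0006270683610371176)]
post [0.5077 0.0476 0.0359] [np.float64(0.002321390493353397), np.float64(0.002321390493353324)]
(array([0.5061, 0.0481, 0.0364]), [np.float64(0.0034559179705982504), np.float64(0.0015711239778559527), np.float64(0.002250603435062874)]) [0.5085 0.0491 0.05  ]
(85, 72) [0.4329 0.1136 0.034 ]
(118, 207) [ 0.4451 -0.0285  0.034 ]
(99, 88) [0.4444 0.0986 0.034 ]
(122, 199) [ 0.451 -0.019  0.034]
(185, 74) [0.5329 0.1122 0.034 ]
(205, 182) [0.5457 0.0006 0.034 ]
scene [('lever_handle', [(0.7, [310.0, 224.0, 85.0, 105.0]), (0.63, [320.0, 209.0, 24.0, 78.0])]), ('collar_brass', [(0.5, [319.0, 207.0, 23.0, 77.0]), (0.48, [229.0, 227.0, 12.0, 10.0])]), ('loupe', [(0.74, [370.0, 213.0, 11.0, 12.0])]), ('film_can', [(0.62, [386.0, 218.0, 14.0, 20.0])]), ('marker', [(0.69, [345.0, 187.0, 22.0, 9.0])]), ('dust_brush', [(0.53, [156.0, 266.0, 51.0, 18.0]), (0.36, [310.0, 225.0, 89.0, 107.0])])]
side [('lever_handle', [(0.97, [226.0, 225.0, 32.0, 68.0])]), ('collar_brass', [(0.69, [327.0, 266.0, 13.0, 15.0])]), ('loupe', [(0.97, [174.0, 342.0, 26.0, 25.0]), (0.67, [226.0, 227.0, 35.0, 68.0])]), ('film_can', [(0.67, [150.0, 332.0, 18.0, 30.0])]), ('marker', [(0.87, [230.0, 366.0, 52.0, 37.0])]), ('dust_brush', [(0.38, [232.0, 366.0, 52.0, 35.0])])]
wrist [('lever_handle', [(0.56, [257.0, 184.0, 208.0, 154.0])]), ('collar_brass', [(0.29, [258.0, 186.0, 206.0, 151.0]), (0.2, [171.0, 347.0, 28.0, 36.0])]), ('loupe', []), ('film_can', []), ('marker', []), ('dust_brush', [])]
```

View pics/c.png

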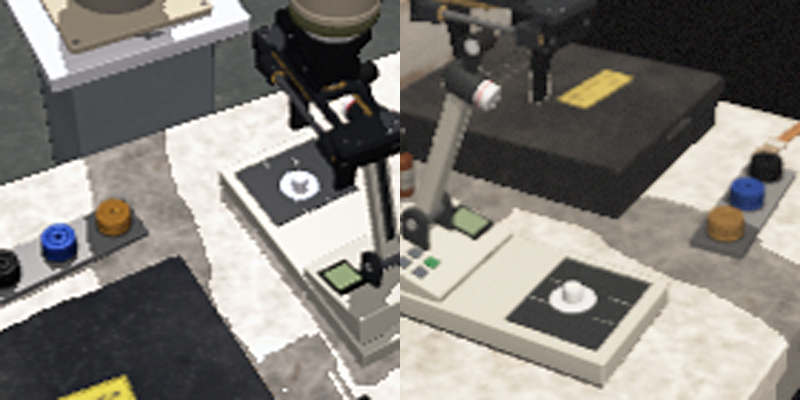

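The crop puts the brass collar at the stand's near end, at (113,216) in the left panel and (725,224) in the right. The post stands clear on the stage, and a tall black case lies beyond the stand. I'll check the case corner and plan the close look.

Run:
```python
from h import *
np.set_printoptions(precision=4,suppress=True)
S,D,W=[r.camera(n) for n in("scene","side","wrist")]
# case: top near corners. scene crop px->full: u=190+x*.35, v=150+y*.35 ; side: 205+(x-400)*.375, 180+y*.375
sc=lambda x,y:(190+x*.35,150+y*.35); sd=lambda x,y:(205+(x-400)*.375,180+y*.375)
print("near-left corner",tri([ray(S,*sc(180,260)),ray(D,*sd(618,170))]), "near-right", tri([ray(S,163,280),ray(D,*sd(722,78))]))
off=np.array(W["xyz"])-np.array([.625,0,.2336])
for t in((.446,-.235,.2),(.446,-.26,.2),(.446,-.235,.15)):
    w=dict(W);w["xyz"]=np.array(t)+off; print(t,proj(w,[[.446,-.179,.036],[.446,-.179,.012]]))
```

```text
near-left corner (array([ 0.575 , -0.1475,  0.0695]), [np.float64(0.003211687125920721), np.float64(0.0032116871259208076)]) near-right (array([ 0.5901, -0.451 ,  0.0681]), [np.float64(0.004134079412090691), np.float64(0.004134079412090818)])
(0.446, -0.235, 0.2) [[276.155  133.6486]
 [276.1461 131.8269]]
(0.446, -0.26, 0.2) [[276.1403 106.2866]
 [276.1323 106.3632]]
(0.446, -0.235, 0.15) [[276.1786 138.4754]
 [276.1663 135.9552]]
```

```bash
python3 -m pendant '[[-0.03,-0.022,0.004,0],[-0.03,-0.022,0.004,0],[-0.03,-0.022,0.004,0],[-0.03,-0.022,0.004,0],[-0.03,-0.022,0.004,0],[-0.03,-0.022,0.004,0],[-0.03,-0.022,0.004,0],[-0.025,-0.025,0.004,0]]'; python3 -m pendant '[[0,0,0,0],[0,0,0,0]]'
cat > look.py <<'E'
from h import *
import sys
np.set_printoptions(precision=4,suppress=True)
c=r.camera("wrist"); s=r.read_state(); print(s["ee_pos"],s["eef_rot"],c["xyz"])
save(c,sys.argv[1])
E
python3 look.py w1.png; python3 -c "
from h import *
for t in('collar_brass','collar_blue','collar_stand'): print(t,[(round(x['score'],2),x['bbox']) for x in r.outline_of(t,'wrist')[:2]])"
```

```text
time: 3.07
ee_pos: [0.4448, -0.2369, 0.2016]
eef_rot: [0.707, 0.707, 0.0, 0.0]
ft_force: [-0.5, -1.4, 0.2]
width: 0.0869
grip_force: 0.0
time: 3.23
ee_pos: [0.4448, -0.2366, 0.2017]
eef_rot: [0.709, 0.706, 0.0, 0.0]
ft_force: [1.0, 0.1, -0.4]
width: 0.0872
grip_force: 0.0
[ 0.446  -0.2351  0.2018] [0.7075 0.7067 0.0003 0.0002] [ 0.4449 -0.1566  0.3524]
collar_brass [(0.83, [279.6, 130.6, 45.9, 47.0]), (0.58, [313.9, 329.1, 24.0, 28.5])]
collar_blue [(0.96, [286.8, 201.4, 41.2, 40.4])]
collar_stand [(0.7, [282.6, 190.4, 83.2, 191.1])]
```

View pics/w1.png

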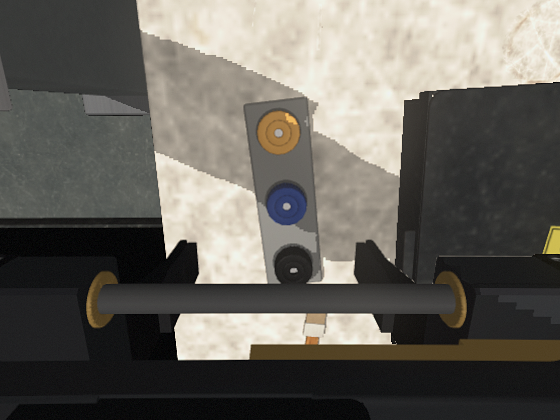

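The wrist view shows brass at (278,132), blue at (287,205) and black at (293,266), with the stand square beneath them.

Run:
```python
from h import *
np.set_printoptions(precision=4,suppress=True)
W,S,D=[r.camera(n) for n in("wrist","scene","side")]
B=onz(W,278.5,132.5,.036); print("brass",B,"blue",onz(W,287,205,.036),"black",onz(W,293.5,267,.036))
for n,c in(("scene",S),("side",D)):
  for t in("collar_brass",): print(n,t,[(round(x['score'],2),x['bbox']) for x in r.outline_of(t,n)[:2]])
print(tri([ray(W,278.5,132.5),ray(S,229.6,224.5),ray(D,327,261.5)]))
print(proj(S,[B-[0,0,.012],B]),proj(D,[B-[0,0,.012],B]))
print(np.linalg.norm(onz(W,257,132,.03)-onz(W,301,132,.03)))
```

```text
brass [ 0.4491 -0.1769  0.036 ] blue [ 0.4582 -0.2498  0.036 ] black [ 0.4661 -0.3205  0.036 ]
scene collar_brass [(0.68, [229.8, 225.1, 14.1, 8.1])]
side collar_brass [(0.46, [328.2, 266.2, 14.0, 15.6])]
(array([ 0.4474, -0.1786,  0.0314]), [np.float64(0.002217672353172997), np.float64(0.00039270007124793426), np.float64(0.0021667624932459337)])
[[230.4581 225.9439]
 [230.1988 223.7417]] [[325.4368 263.7022]
 [325.6167 260.3762]]
0.043113864758931676
```

```bash
python3 -m pendant '[[0.03,0.002,0,0],[0.028,0,0.02,0],[0,0,0.035,0],[0,0,0.035,0],[0,0,0.035,0],[0,0,0.025,0],[0,0,0.0155,0],[0,0,0.01,0]]'; python3 -m pendant '[[0,0,0,0],[0,0,0,0],[0,0,0,0]]' | head -5;  python3 -m pendant '[[0,0,0,0],[0,0,0,0],[0,0,0,0],[0,0,0,0],[0,0,0,0],[0,0,0,0]]' 0.2 20; python3 -m pendant '[[0,0,0,0],[0,0,0,0],[0,0,0,0],[0,0,0,0]]'
```

```text
time: 4.35
ee_pos: [0.447, -0.1764, 0.024]
eef_rot: [0.707, 0.707, -0.001, -0.001]
ft_force: [-1.0, -0.0, 0.2]
width: 0.0872
grip_force: 0.0
time: 4.6
ee_pos: [0.449, -0.1772, 0.0273]
eef_rot: [0.707, 0.707, 0.001, 0.001]
ft_force: [0.8, -0.9, 0.8]
width: 0.087
time: 5.1
ee_pos: [0.4481, -0.177, 0.0262]
eef_rot: [0.707, 0.707, 0.0, 0.0]
ft_force: [0.2, 0.2, 0.7]
width: 0.0547
grip_force: 0.0
time: 5.43
ee_pos: [0.448, -0.177, 0.026]
eef_rot: [0.707, 0.707, 0.0, -0.0]
ft_force: [-0.5, -0.3, 0.9]
width: 0.0415
grip_force: 20.0
```

```bash
python3 -m pendant '[[0,0,-0.01,0],[0,0,-0.015,0],[0,0,-0.03,0],[0,0,-0.03,0],[0,0,-0.03,-0.11],[0,0,-0.03,-0.12],[0,0,-0.03,-0.12],[0,0,0,-0.12]]'; python3 -m pendant '[[0,0,0,-0.12],[0,0,0,-0.12],[0,0,0,-0.12],[0,0,0,-0.12],[0,0,0,-0.12],[0,0,0,-0.12],[0,0,0,-0.12],[0,0,0,-0.12]]';python3 -m pendant '[[0,0,0,-0.12],[0,0,0,-0.107],[0,0.037,0,0],[0,0.037,0,0],[0,0.037,0,0],[0,0.037,0,0],[0,0.037,0,0],[0,0.037,0,0]]'; python3 -m pendant '[[0,0,0,0],[0,0,0,0]]'; python3 look.py w2.png;  python3 -c "
from h import *
for t in('collar_brass','lever_handle','nose'): print(t,[(round(x['score'],2),x['bbox']) for x in r.outline_of(t,'wrist')[:2]])"
```

```text
time: 6.1
ee_pos: [0.4504, -0.1778, 0.2078]
eef_rot: [0.521, 0.854, 0.001, 0.004]
ft_force: [0.4, -0.1, -0.4]
width: 0.0417
grip_force: 20.0
time: 6.77
ee_pos: [0.4479, -0.1769, 0.2018]
eef_rot: [0.067, 0.998, -0.0, 0.0]
ft_force: [0.6, 0.4, -0.0]
width: 0.0416
grip_force: 20.0
time: 7.43
ee_pos: [0.4283, 0.0458, 0.2019]
eef_rot: [-0.043, 0.999, -0.0, 0.001]
ft_force: [0.9, -0.2, 0.0]
width: 0.0413
grip_force: 20.0
time: 7.6
ee_pos: [0.4287, 0.0459, 0.2018]
eef_rot: [-0.045, 0.999, -0.0, 0.0]
ft_force: [-0.8, -1.2, -1.1]
width: 0.0416
grip_force: 20.0
[0.4288 0.0443 0.2016] [-0.0438  0.999  -0.0002  0.0003] [0.3488 0.0388 0.3524]
collar_brass [(0.93, [276.2, 270.9, 82.0, 96.1])]
lever_handle []
nose []
```

View pics/w2.png

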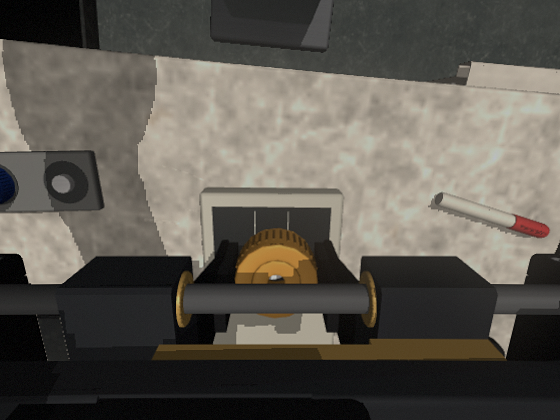

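This view looks back toward the robot: the gripped collar is at (277,270), level, and the stage's front edge is at row ~190, columns 203–343. The post itself is hidden under the gripper, so I'll refine it from the first wrist picture.

Run:
```python
import cv2,numpy as np
a=cv2.imread("pics/wrist0.png")[95:185,115:235]; b=cv2.imread("pics/w2.png")[175:295,200:360]
cv2.imwrite("pics/d.png",np.hstack([cv2.resize(a,(400,300),interpolation=cv2.INTER_CUBIC),cv2.resize(b,(400,300),interpolation=cv2.INTER_CUBIC)]))
```

```text
(no output)
```

View pics/d.png

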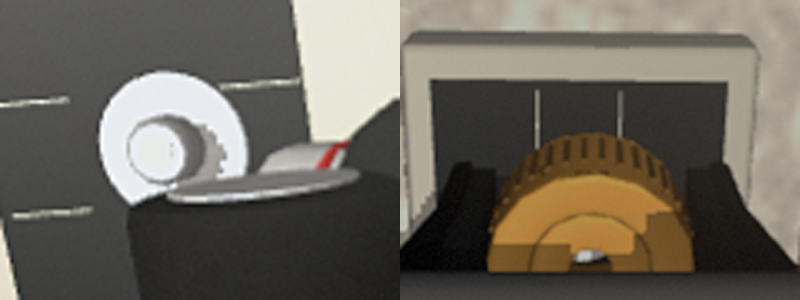

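The left panel shows the post top at wrist0 pixel (162.1,140) and its white ring centred at (166.9,137.9). The right panel shows the stage lines centred at column 271.4.

Run:
```python
from h import *
np.set_printoptions(precision=4,suppress=True)
S,D,W=[r.camera(n) for n in("scene","side","wrist")]
W0=dict(W);W0["xyz"]=[0.6249,.08,.3843]; 
z=np.array([-0.0005,-0.2901,-0.957]);
# wrist attitude at start: relative to tool, from now
s=r.read_state(); T=R.from_quat(s["eef_rot"]).as_matrix(); rel=T.T@rot(W["attitude"])
W0["attitude"]=R.from_quat([.7071068,.7071068,0,0]).as_matrix()@rel; print(W0["attitude"][:,2])
print("post top w0",onz(W0,162.1,140,.05),"ring",onz(W0,166.9,137.9,.034))
print("scene",onz(S,295,214.4,.05),"side",onz(D,269.9,288.8,.05))
a,b=onz(W,212,207.8,.034),onz(W,330.8,208.6,.034);print("stage edge",a,b,(a+b)/2)
a1,b1=onz(W,254.8,211,.034),onz(W,288,211,.034);print("lines",a1,b1,(a1+b1)/2)
d=b-a; d/=np.linalg.norm(d); print("yaw",np.arctan2(d[0]*-1,d[1]) if d[1]>0 else np.arctan2(d[0],-d[1]))
# housing front
h1,h2=onz(W,203,192,.034),onz(W,342,193,.034); print("front",h1,h2,(h1+h2)/2)
# collar in hand top rim: bottom rim left/right hidden; TCP projection
tcp=s["ee_pos"]; print(proj(W,[tcp+[0,0,.010],tcp+[0,0,-.014]]))
for dx in (0,.005): print(proj(W,[tcp+T@np.array([.021+dx,0,-.010]),tcp+T@np.array([.004+dx,0,-.010])]))
```

```text
[-0.0001 -0.2901 -0.957 ]
post top w0 [0.5087 0.0481 0.05  ] ring [0.5084 0.0488 0.034 ]
scene [0.5201 0.0425 0.05  ] side [0.5012 0.0533 0.05  ]
stage edge [ 0.4538 -0.0211  0.034 ] [0.4444 0.1016 0.034 ] [0.4491 0.0403 0.034 ]
lines [0.4536 0.0233 0.034 ] [0.4507 0.0577 0.034 ] [0.4521 0.0405 0.034 ]
yaw 0.07635450501093528
front [ 0.4377 -0.0306  0.034 ] [0.4269 0.1108 0.034 ] [0.4323 0.0401 0.034 ]
[[276.2099 277.8229]
 [276.1631 256.1683]]
[[276.1707 238.1492]
 [276.2026 270.4988]]
[[276.1609 228.2381]
 [276.1934 261.1927]]
```

```bash
python3 -m pendant '[[-0.02,-0.0015,0.02,0],[-0.02,-0.0015,0.02,0],[-0.02,-0.0015,0.02,0],[-0.0178,-0.0013,0.02,0],[0,0,0.02,0],[0,0,0.015,0],[0,0,0,0],[0,0,0,0]]'
python3 - <<'E'
from h import *
S,D,W=[r.camera(n) for n in("scene","side","wrist")]
s=r.read_state();print(s["ee_pos"],s["eef_rot"])
t=s["ee_pos"]
for n,c in(("S",S),("D",D)):print(n,proj(c,[t+[0,0,.01],t-[0,0,.014],[.507,.0465,.05],[.507,.0465,.034]]))
for n,c in(("scene",S),("side",D),("wrist",W)):print(n,[(round(x['score'],2),x['bbox']) for x in r.outline_of('collar_brass',n)[:2]])
a=S["img"][174:254,255:335];b=D["img"][245:325,230:310]
cv2.imwrite("pics/e.png",np.hstack([cv2.resize(x,(400,400),interpolation=cv2.INTER_CUBIC) for x in(a,b)])[:,:,::-1])
save(W,"w3.png")
E
```

```text
time: 8.62
ee_pos: [0.5065, 0.0446, 0.0857]
eef_rot: [-0.043, 0.999, -0.0, -0.001]
ft_force: [0.7, -0.2, -0.3]
width: 0.0416
grip_force: 20.0
[0.5077309 0.0450441 0.0874464] [-4.29330526e-02  9.99077349e-01  2.76652580e-05  1.09709213e-03]
S [[294.63225042 202.68602377]
 [294.30201724 207.37797682]
 [294.24968741 211.57609237]
 [294.03749481 214.55933005]]
D [[269.34684761 271.70595331]
 [269.47844603 279.25953937]
 [269.52967906 286.84798054]
 [269.61511452 291.70981416]]
scene [(0.63, [295.6, 209.2, 10.9, 15.6]), (0.61, [387.8, 231.9, 18.2, 15.1])]
side [(0.53, [247.2, 256.2, 124.9, 134.1]), (0.47, [272.6, 277.1, 7.6, 15.1])]
wrist [(0.72, [275.0, 273.4, 83.2, 94.3])]
```

View pics/e.png

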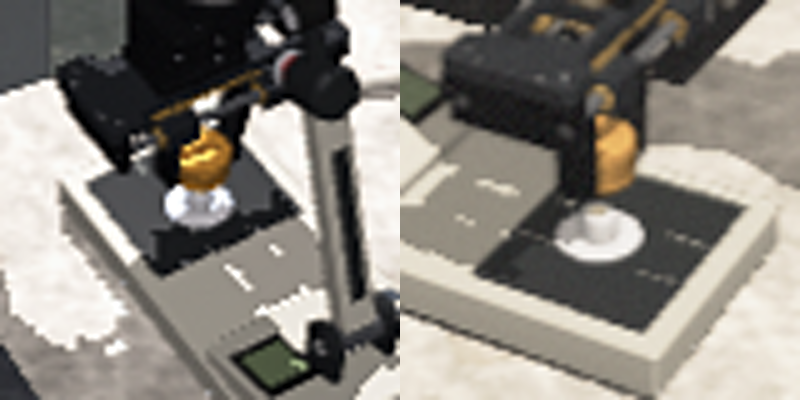

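The crop shows the collar straight above the post in both views: scene column ~295.5 against the post's 295, and side ~269.2 against 270, so it sits perhaps 1 mm too far in +x. I'll nudge it 1 mm and lower it with a force check.

```bash
python3 -m pendant '[[0.001,0,0.01,0],[0,0,0.01,0],[0,0,0.003,0],[0,0,0.001,0],[0,0,0.001,0],[0,0,0.001,0],[0,0,0,0]]'; python3 -m pendant '[[0,0,0.001,0],[0,0,0.001,0],[0,0,0.001,0],[0,0,0,0]]';python3 - <<'E'
from h import *
for _ in range(4):
    c=r.camera("scene"); s=r.read_state(); print(s["ee_pos"],s["ft_force"],s["torque"],s["width"])
E
```

```text
time: 9.5
ee_pos: [0.5059, 0.0454, 0.0601]
eef_rot: [-0.043, 0.999, 0.0, -0.0]
ft_force: [-1.3, 1.5, 0.2]
width: 0.0416
grip_force: 20.0
time: 9.83
ee_pos: [0.5058, 0.0457, 0.057]
eef_rot: [-0.043, 0.999, 0.0, 0.0]
ft_force: [-1.6, 5.1, 0.8]
width: 0.0417
grip_force: 20.0
[0.50580826 0.04567774 0.05697562] [-1.30929493  4.5003613   1.40984133] [ 1.32462047  0.39457127 -0.00413702] 0.042121932586086076
[0.50584606 0.0456941  0.05699222] [-1.92155218  4.72079054  0.66412354] [1.33209844 0.38301556 0.06851309] 0.04136679444841013
[0.5058074  0.04567792 0.05698302] [-2.06877575  5.28620132  0.33452129] [ 1.28337864  0.40132386 -0.00869001] 0.04169327624870473
[0.50580635 0.04567394 0.05696865] [-1.97225765  5.32332413  0.80329369] [ 1.29189266  0.33641961 -0.01001601] 0.04170598745429569
```

```bash
python3 -m pendant '[[0.0004,0.001,0,0],[0,0,0,0],[0,0,0,0]]'; python3 -m pendant '[[0,0,0.002,0],[0,0,0.002,0],[0,0,0.001,0],[0,0,0.001,0],[0,0,0,0],[0,0,0,0]]'
```

```text
time: 10.28
ee_pos: [0.5055, 0.0458, 0.057]
eef_rot: [-0.043, 0.999, -0.0, 0.0]
ft_force: [0.0, 2.2, -0.6]
width: 0.0417
grip_force: 20.0
time: 10.78
ee_pos: [0.5054, 0.0458, 0.0509]
eef_rot: [-0.043, 0.999, -0.0, -0.0]
ft_force: [0.8, 0.8, -0.7]
width: 0.0416
grip_force: 20.0
```

```bash
python3 -m pendant '[[0,0,0.001,0],[0,0,0.001,0],[0,0,0.0005,0],[0,0,0,0]]'; python3 -m pendant '[[0,0,0.0005,0],[0,0,0.0005,0],[0,0,0,0],[0,0,0,0]]'
```

```text
time: 11.12
ee_pos: [0.5054, 0.0459, 0.0485]
eef_rot: [-0.043, 0.999, -0.0, 0.0]
ft_force: [-0.7, -0.5, -0.9]
width: 0.0419
grip_force: 20.0
time: 11.45
ee_pos: [0.5055, 0.0459, 0.048]
eef_rot: [-0.043, 0.999, -0.0, 0.0]
ft_force: [-3.2, -0.3, 6.0]
width: 0.0422
grip_force: 20.0
```

```bash
python3 -m pendant '[[0,0,0,0],[0,0,0,0],[0,0,0,0],[0,0,0,0],[0,0,0,0],[0,0,0,0]]' 0.9; python3 -m pendant '[[0,0,-0.01,0],[0,0,-0.02,0],[0,0,-0.03,0],[0.02,0,-0.03,0],[0.03,0,-0.03,0],[0.02,0,-0.035,0],[0,0,-0.04,0],[0,0,-0.04,0]]'; python3 -m pendant '[[0,0,-0.04,0],[0,0,-0.04,0],[0,0,-0.04,0],[0,0,0,0],[0,0,0,0]]'
python3 - <<'E'
from h import *
S,D=[r.camera(n) for n in("scene","side")]
for n,c in(("scene",S),("side",D)):
    for t in("collar_brass","lever_handle","nose"): print(n,t,[(round(x['score'],2),x['bbox']) for x in r.outline_of(t,n)[:2]])
H=np.array([.602,.0535,.299]);P=np.array([.5055,.0458,.034])
for n,c in(("S",S),("D",D)):print(n,proj(c,[H,P+[0,0,.012],P+[0,0,.024]]))
a=S["img"][154:254,255:355];b=D["img"][200:310,200:310]
cv2.imwrite("pics/f.png",np.hstack([cv2.resize(x,(400,400),interpolation=cv2.INTER_CUBIC) for x in(a,b)])[:,:,::-1])
E
```

```text
time: 11.95
ee_pos: [0.5054, 0.046, 0.0475]
eef_rot: [-0.043, 0.999, 0.0, -0.0]
ft_force: [0.1, -0.3, -0.1]
width: 0.0731
grip_force: 0.0
time: 12.62
ee_pos: [0.4346, 0.0399, 0.2848]
eef_rot: [-0.043, 0.999, -0.0, 0.0]
ft_force: [1.6, 0.4, 0.5]
width: 0.0783
grip_force: 0.0
time: 13.03
ee_pos: [0.4366, 0.0403, 0.4048]
eef_rot: [-0.043, 0.999, 0.0, 0.002]
ft_force: [-0.1, 0.5, -1.3]
width: 0.0782
grip_force: 0.0
scene collar_brass [(0.53, [320.5, 208.4, 20.4, 75.1]), (0.42, [293.9, 213.2, 13.1, 11.7])]
scene lever_handle [(0.78, [320.2, 207.4, 19.6, 79.1])]
scene nose []
side collar_brass [(0.46, [271.0, 287.6, 18.6, 15.2])]
side lever_handle [(0.71, [226.2, 226.1, 29.3, 72.1])]
side nose []
S [[315.63725108 175.53445575]
 [293.82603326 212.10999696]
 [293.98438396 209.84796291]]
D [[235.58550389 195.28149289]
 [270.15547422 288.11676634]
 [270.0938427  284.43955193]]
```

View pics/f.png

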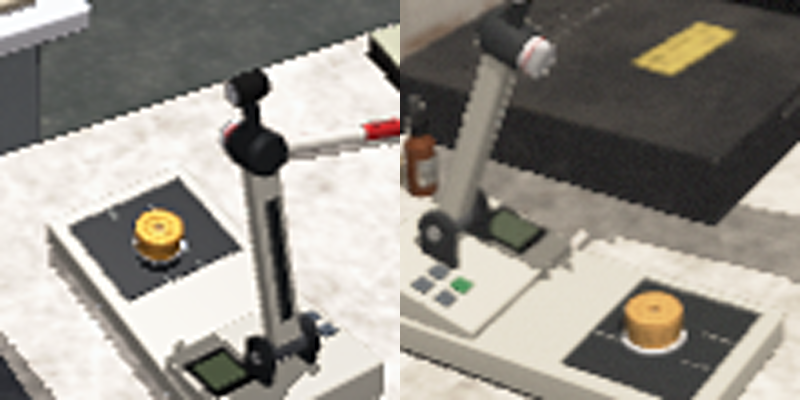

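The crop shows the brass collar seated, at (159,233) left and (653,320) right. The raised handle is at scene (317,176), close to the predicted (315.6,175.5).

```bash
python3 -m pendant '[[-0.033,0,0,0],[-0.033,0,0,0],[-0.033,0,0,0],[-0.033,0,0,0],[-0.0345,0,0,0],[0,0,0.02,0],[0,0,0.02,0],[0,0,0.01,0]]'; python3 -m pendant '[[0,0,0.015,0],[0,0,0.015,0],[0,0,0.01,0],[0,0,0.01,0],[0,0,0.01,0],[0,0,0,0],[0,0,0,0]]'
```

```text
time: 14.1
ee_pos: [0.6019, 0.0543, 0.3484]
eef_rot: [-0.043, 0.999, 0.0, -0.002]
ft_force: [-0.9, -0.8, -0.3]
width: 0.0782
grip_force: 0.0
time: 14.68
ee_pos: [0.6019, 0.0543, 0.292]
eef_rot: [-0.043, 0.999, -0.0, -0.0]
ft_force: [-0.3, 0.7, 0.1]
width: 0.0784
grip_force: 0.0
```

Run:
```python
from h import *
c=r.camera("wrist");save(c,"w4.png");s=r.read_state();print(s["ee_pos"],s["ft_force"])
print(proj(c,[s["ee_pos"]+[0,0,.008]]))
```

```text
[0.60223616 0.05439287 0.29260276] [-7.14515810e-05  1.19771435e+00  3.61132428e-02]
[[275.96900868 276.97583109]]
```

View pics/w4.png

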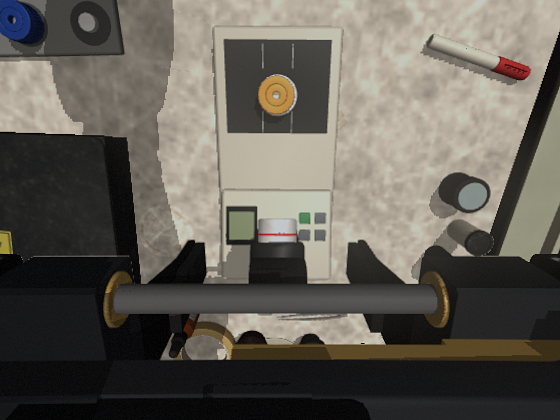

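The wrist view shows the collar seated at (277,95) in the stage centre. The arm's head and nose are at (277,235), centred between the open fingers (205 and 350). Closing on the handle.

```bash
python3 -m pendant '[[0,0,0,0],[0,0,0,0],[0,0,0,0],[0,0,0,0],[0,0,0,0],[0,0,0,0],[0,0,0,0],[0,0,0,0]]' 0.15 30; python3 -m pendant '[[0,0,0,0],[0,0,0,0],[0,0,0,0],[0,0,0,0],[0,0,0,0],[0,0,0,0]]'
python3 - <<'E'
from h import *
np.set_printoptions(precision=5,suppress=True)
c=r.camera("wrist")
C=onz(c,276.8,95,.058); l=[onz(c,*p,.034) for p in((224,40),(327,40),(224,132),(327,132))]
print(C,l); m0=(l[0]+l[1])/2;m1=(l[2]+l[3])/2;print(np.arctan2(*(m1-m0)[[1,0]]))
# handle path relative to the start: tool x = -R(1-?)...
for q in np.arange(0,1.21,.1): print(round(q,2), round(.23*(np.cos(1.2-q)-np.cos(1.2)),4), round(.23*(np.sin(1.2)-np.sin(1.2-q)),4))
E
```

```text
time: 15.4
ee_pos: [0.6021, 0.0544, 0.2921]
eef_rot: [-0.043, 0.999, 0.0, 0.0]
ft_force: [0.5, -0.1, -0.5]
width: 0.0327
grip_force: 0.0
time: 15.9
ee_pos: [0.602, 0.055, 0.292]
eef_rot: [-0.043, 0.999, 0.0, 0.0]
ft_force: [-0.8, 4.3, -0.6]
width: 0.0277
grip_force: 30.0
[0.50888 0.04816 0.058  ] [array([ 0.45411, -0.01723,  0.034  ]), array([0.44395, 0.10033, 0.034  ]), array([ 0.55695, -0.01338,  0.034  ]), array([0.54596, 0.11407, 0.034  ])]
0.08566828450759524
0.0 0.0 0.0
0.1 0.021 0.0094
0.2 0.0409 0.0208
0.3 0.0596 0.0342
0.4 0.0769 0.0494
0.5 0.0926 0.0662
0.6 0.1065 0.0845
0.7 0.1185 0.1041
0.8 0.1285 0.1248
0.9 0.1364 0.1464
1.0 0.1421 0.1687
1.1 0.1455 0.1914
1.2 0.1467 0.2144
```

```bash
python3 -m pendant '[[0,0.001,0,0],[0.021,0,0.0094,0],[0.0199,0,0.0114,0],[0.0187,0,0.0134,0],[0.0173,0,0.0152,0],[0.0157,0,0.0168,0],[0,0,0,0]]'; python3 -m pendant '[[0.0139,0,0.0183,0],[0.012,0,0.0196,0],[0.01,0,0.0207,0],[0.0079,0,0.0216,0],[0,0,0,0],[0,0,0,0]]'
python3 - <<'E'
from h import *
c=r.camera("side")
for _ in range(3):
    c=r.camera("wrist"); s=r.read_state(); print(s["ee_pos"],s["ft_force"],s["width"])
E
```

```text
time: 16.53
ee_pos: [0.5076, 0.0473, 0.2237]
eef_rot: [-0.043, 0.999, -0.0, -0.001]
ft_force: [2.4, 5.4, 0.1]
width: 0.0281
grip_force: 30.0
time: 17.03
ee_pos: [0.4664, 0.044, 0.1457]
eef_rot: [-0.043, 0.999, 0.0, 0.0]
ft_force: [-2.2, 5.5, 3.3]
width: 0.0275
grip_force: 30.0
[0.46658855 0.04396237 0.14632401] [-2.46758566  4.36824322  2.38568783] 0.02728914590869703
[0.46661302 0.04399661 0.14638779] [-1.88749275  4.55438673  4.00328272] 0.02759487131296695
[0.46659558 0.04397987 0.14639554] [-1.79151761  5.343143    3.01976607] 0.027603343436569092
```

```bash
cat > avg.py <<'E'
from h import *
F=[];P=[]
for _ in range(6):
    r.camera("wrist"); s=r.read_state(); F.append(s["ft_force"]);P.append(s["ee_pos"])
print("AVG",np.mean(P,0).round(5),np.mean(F,0).round(2))
E
python3 -m pendant '[[0.0057,0.0015,0.0223,0],[0.0027,0,0.0183,0],[0.0011,0,0.009,0],[0,0,0,0]]'|sed -n '1,4p'; python3 avg.py;  python3 -m pendant '[[0,0,0.003,0],[0,0,0,0]]'|sed -n '4p'; python3 avg.py; python3 -m pendant '[[0,0,0.003,0],[0,0,0,0]]'|sed -n '4p'; python3 avg.py
```

```text
time: 17.57
ee_pos: [0.4573, 0.0434, 0.0955]
eef_rot: [-0.043, 0.999, -0.0, 0.0]
ft_force: [1.8, -1.8, 3.8]
AVG [0.45744 0.04342 0.09678] [ 2.51 -4.47  2.97]
ft_force: [1.1, -5.5, 3.5]
AVG [0.45722 0.04343 0.09377] [ 1.92 -4.99  3.59]
ft_force: [0.9, -4.3, 2.8]
AVG [0.45703 0.04341 0.09069] [ 1.33 -5.25  3.93]
```

```bash
for i in 1; do :; done; python3 -m pendant '[[0,-0.0007,0.003,0],[0,0,0,0]]'|sed -n '4p'; python3 avg.py;  python3 -m pendant '[[0,0,0.002,0],[0,0,0,0]]'|sed -n '4p'; python3 avg.py; python3 -m pendant '[[0,0,0.002,0],[0,0,0,0]]'|sed -n '4p'; python3 avg.py; python3 -m pendant '[[0,0,0.0015,0],[0,0,0,0]]'|sed -n '4p'; python3 avg.py
```

```text
ft_force: [1.1, -2.6, 3.8]
AVG [0.45687 0.04337 0.0873 ] [ 1.18 -3.79  4.18]
ft_force: [3.1, -4.6, 4.5]
AVG [0.4568  0.04338 0.08503] [ 1.85 -4.41  3.63]
ft_force: [2.4, -5.1, 3.4]
AVG [0.45672 0.04338 0.08288] [ 2.18 -5.06  3.93]
ft_force: [1.3, -5.1, 4.9]
AVG [0.4567  0.04339 0.08138] [ 1.85 -4.91  3.54]
```

```bash
python3 -m pendant '[[0,-0.0010,0.001,0],[0,0,0,0]]'|sed -n '4p'; python3 avg.py;  python3 -m pendant '[[0,0,0.001,0],[0,0,0,0]]'|sed -n '4p'; python3 avg.py; python3 -m pendant '[[0,0,0.001,0],[0,0,0,0]]'|sed -n '4p'; python3 avg.py; python3 -c "
from h import *
c=r.camera('side'); save(c,'s9.png')
for n in('side','wrist','scene'):
  c=r.camera(n)
  for t in('nose','lever_handle','collar_brass'): print(n,t,[(round(x['score'],2),x['bbox']) for x in r.outline_of(t,n)[:1]])"
```

```text
ft_force: [0.2, -0.7, 7.5]
AVG [0.45669 0.04331 0.08057] [ 0.03 -1.69  6.44]
ft_force: [-0.1, -1.6, 7.5]
AVG [0.45668 0.04332 0.07962] [-0.24 -1.21  7.28]
ft_force: [-0.7, -1.6, 8.5]
AVG [0.45669 0.04332 0.07866] [-0.74 -1.3   7.79]
side nose []
side lever_handle []
side collar_brass [(0.58, [271.5, 290.9, 12.0, 14.2])]
wrist nose [(0.41, [275.0, 317.2, 30.4, 6.6])]
wrist lever_handle [(0.89, [276.0, 300.4, 64.6, 87.9])]
wrist collar_brass [(0.86, [274.3, 326.2, 64.0, 26.8])]
scene nose []
scene lever_handle [(0.76, [308.1, 218.0, 45.1, 55.6])]
scene collar_brass [(0.37, [292.9, 216.7, 11.5, 11.2])]
```

Contact shows up as a ~2.4 N step at z ≈ 0.0815, so half-way in is about 6.4 mm lower at the handle, z ≈ 0.075, with ~9.9 N expected.

```bash
python3 -m pendant '[[0,0,0.001,0],[0,0,0.0008,0],[0,0,0,0]]'|sed -n '4p'; python3 avg.py;  python3 -m pendant '[[0,0,0.001,0],[0,0,0.0008,0],[0,0,0,0]]'|sed -n '2,6p'; python3 avg.py; python3 -c "
from h import *
a=r.camera('side')['img'][235:315,230:310]
b=r.camera('scene')['img'][174:254,255:335]
cv2.imwrite('pics/g.png',np.hstack([cv2.resize(x,(400,400),interpolation=cv2.INTER_CUBIC) for x in(a,b)])[:,:,::-1])"
```

```text
ft_force: [-1.2, -2.0, 8.8]
AVG [0.45669 0.04333 0.07693] [-0.88 -1.13  8.73]
ee_pos: [0.4567, 0.0433, 0.0751]
eef_rot: [-0.043, 0.999, 0.0, 0.0]
ft_force: [-0.9, -0.8, 10.8]
width: 0.0275
grip_force: 30.0
AVG [0.45671 0.04331 0.07521] [-1.77 -1.32 10.22]
```

```bash
python3 -m pendant '[[0,0,0,0],[0,0,0,0],[0,0,0,0],[0,0,0,0],[0,0,0,0],[0,0,0,0],[0,0,0,0],[0,0,0,0]]'; python3 avg.py; python3 -c "
from bench import r
print(r.close_job())"
```

```text
time: 24.58
ee_pos: [0.4567, 0.0433, 0.0753]
eef_rot: [-0.043, 0.999, 0.0, 0.0]
ft_force: [-1.1, -1.7, 9.8]
width: 0.0275
grip_force: 30.0
AVG [0.45671 0.04332 0.07522] [-1.28 -1.35 10.21]
the job is handed in; nothing more can be done
None
```

I seated the brass collar on the light post and handed the job in with the robot holding the arm down, the nose about 5 mm in by handle travel and force; I didn't confirm the red line by eye, and hand-in returned no verdict.

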